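Let down a mainspring on the bench winder

ROBOT

A 6-joint arm with a two-finger parallel gripper is mounted at the origin on the work surface. World frame = base frame: x ahead of the robot, y to its left, z up, the work surface at z = 0. Lengths are in mm, angles in rad, forces in N, time in s.
With the tool pointing down it reaches from about 325 to 850 mm from the base axis. Payload 15.5 kg.
Tool frame: the origin (TCP) lies midway between the tips of the shut fingers; the grasp point (between the pads) lies bot.grip_point_offset behind it (bot.grip_point_offset is the distance from the TCP to the grasp point, in mm); y points along the fingers, z is the direction in which the jaws open and shut, and the axes are right-handed (so a half turn about y gives the same grasp; the last joint's range is limited). The gripper opens to 91 mm and grips with 3 to 60 N. Pads are 32 mm wide; open, the fingers measure 118 mm over their backs; the gripper's body (76 mm by 178 mm) begins 60 mm behind the grasp point.
Start: joints at [-1.288, 0.494, 1.345, -0, 1.302, -0.096], TCP at [231.13, -580.694, 213.915] pointing down, gripper open.
Joint ranges: [-2.91, 2.91], [-0.82, 2.16], [0.22, 2.67], [-1.22, 4.37], [0.12, 2.79], [-3.08, 3.08]. Speed limits (rad/s): [1.89, 1.89, 2.57, 3.01, 3.01, 3.01].

INTERFACE

Orientations are given as a unit quaternion [x, y, z, w].
In Python, from rig import get_state, eyes, workorder, bot gives the robot as it stands.
- The arm moves only by the tool move_arm, never from a script. Its argument "targets" is a list of rows, each a list of 6 numbers: the shift along the world's x, y, z in m, then the turn, a rotation vector about the world's x, y, z in degrees. In form: [[x, y, z, rx, ry, rz], ...]. A call has exactly 5 rows; each row shifts and turns the commanded pose from where the row before left it; what a row does not reach is not made up. A row lasts 1/12 s, in which the tool goes at most 41.7 mm and 7.16 degrees, less where a joint would pass 70% of its speed; a pose out of reach is approached as far as the arm can. A call is refused whole if a number of a shift passes 0.0417 or a number of a turn 7.16, either way. A call with a gripper value outside its range is refused whole. "fingers" is the gripper's target within -1 to 1 (shut at 1, half-way at 0, fully open at -1), set as the call begins (left out, the last holds). The fingers move at their own pace and stop on an object; "force" is the grip in N (left out, the last holds). Time passes only in rows, so rows that do not move let the fingers close, or fill a call up. It gives the time, the measured TCP pose, the force and the opening at its end, in the units of the state.
- get_state(): the state, without advancing time (a new reading comes with each control period).
- eyes.grab_frame(name): name is "scene" or "top" or "wrist"; returns (picture, depth): 384x512x3 uint8, red, green, blue; 384x512 float32, mm along the optical axis (not along the pixel's ray), 0 where there is no reading.
- eyes.calibration(name): a dict with "K" (3x3 intrinsics, pixels), "position" and "rotation" of the camera in the world. Camera axes: x right, y down, z forward; pixel columns grow to the right and rows downward; lengths in mm; the calibration is good to about 2 mm. The wrist camera is an equidistant fisheye: a pixel r from the principal point sees the ray r / f radians off the axis. A picture is of the moment at which its call begins: read the wrist's pose just before it. calibration takes no time and is no camera call; for the wrist camera it gives the pose at the moment of the call.
- workorder.hand_in(): hands the job in, once; it reports no verdict.
The state is a dict: "time_s": time; "q": joint angles; "qd": joint speeds; "joint_torque": joint torques, N m; "eef_pos": TCP position; "ee_rot": TCP orientation; "ft_force": force on the tool from outside, world axes, zero at the start; "wrist_torque": the same for the moment, N m; "gripper_width": finger opening in mm.
Only numpy, scipy, OpenCV 4.12 (cv2) and the standard library are available. Lean on these libraries where they do the work, as an engineer would, in place of code of your own. Each camera call takes 0.05 s, during which the arm holds its last target.

TASK

The bench winder is holding a wound gramophone spring on its ratchet: throw the release lever right over, then wind the crank forward just enough to take the load off the pawl so that it lifts clear. Let the drum back in hand, never letting it run, until you feel it come up solid in the barrel, firmly but without forcing it, and leave the crank there. Then put the lever fully back so that the pawl drops onto the wheel again, with the other parts on the bench left where they lie.

Things in the scene. Friction and masses are not known exactly. Their poses are not given: they have to be found in the camera images.
- axis (a point): Bench winder, fixed: iron plate 200 x 205 x 12 mm, brass spring barrel on it, then a steel ratchet wheel (16 teeth, 96 mm over the tips, 60 to 70 mm up), a nickel crank on top. The point is on the upright axis of drum, wheel and crank, 95 mm above the bench; its x and y are the winder's level axes. From above, winding forward is clockwise, turning back anticlockwise.
- crank_grip (a point): Centre of the crank's upright pale boxwood grip: 24 mm thick, 50 mm high (87 to 137 mm above the bench), 85 mm from the axis; it spins on its pin, so a hand holding it need not turn with the crank. The crank arm lies under it (76 to 84 mm up). At the start the grip stands 20 degrees clockwise of the winder's x axis.
- drum (a joint): Angle of drum, wheel and crank, rad: 0 at the start (a tooth rests on the pawl), grows turning back, negative when wound forward. Winding takes 10 to 12 N at the grip; 0.05 to 0.1 rad frees the pawl; a whole tooth (0.39) is too much. Pawl clear, the spring drives the drum back (it races if let go early) to about 1.4 rad; beyond, drag of about 3 N at the grip holds it and it must be drawn on.
- lever_knob (a point): Centre of the knob of the release lever: a dark red upright knob 16 mm in diameter, 25 mm high (93 to 118 mm above the bench) on a 9 mm pin, at the end of a brass lever 62 mm long.
- lever_pivot (a point): Pivot of the release lever and of the pawl (upright axis, 76 mm above the bench).
- lever (a joint): Release lever angle, rad: 0 pawl pressed in (start), 0.75 right over (end stop; from 0.6 it lifts the pawl); grows anticlockwise from above, its knob going along the winder's +x. Stiff (4 to 7 N at the knob), stays where it is put. It moves the pawl through a spring only: while a tooth bears on the pawl, the pawl stays trapped although the lever is over.
- pawl_nose (a point): Rounded nose of the blued steel pawl, 65 mm above the bench, 5 mm wide. Its distance from the axis: 44 to 51 mm when it lies on the wheel between two teeth or on a tooth's back, over 54 mm when lifted clear.
- barrel: Brass spring barrel under the wheel, fixed, 94 mm across, 39 mm high; origin at the centre of its underside. Inside, unseen, the drum comes up solid on the spring end somewhere from 1.7 to 2.9 rad back, different for each spring. The pull at the grip then rises by 1 to 2 N per mm: a firm 7 to 10 N is right, from about 16 N the spring's eye bends. Let go, drag keeps the drum against it.
- elbow: Bystander: dented brass horn elbow, a bent tube about 37 mm thick and 120 mm over all, lying on the bench.
- soundbox: Bystander: black bakelite soundbox, a disc 58 mm across and 16 mm high; origin at the centre of its underside.
- collar: Bystander: squat nickel tone arm collar, a ring 54 mm across and 22 mm high; origin at the centre of its underside.
- key: Bystander: steel T-shaped winding key 130 mm long, 12 mm thick, lying on the bench; origin at mid-length of its underside.

How it is judged:
By the outcome, as a careful person would: the job done as asked, in the order asked, and still so for the second after the job is handed in, with the robot touching nothing.
It also fails if it takes over 72 s, if anything falls off the work surface, if the arm or the gripper's body presses on something with over 40 N, if the wrist force passes 120 N, or if a joint passes its speed limit or range.

## Working session

There is one attempt and no reset: what is moved stays moved. The work goes in short steps, Python scripts to look and compute and a tool call to move; the robot and the scene stay as the last step left them, time stands still between calls to the robot, and variables do not carry over. Pictures are saved under pics/ and viewed, and the job is handed in when it is done.

Besides the shell and the picture viewer there is one more tool, called as name(argument=value, ...) on one line, values as JSON. move_arm: Moves the arm, as the interface text tells. Its arguments: {"type":"object","properties":{"targets":{"type":"array","items":{"type":"array","items":{"type":"number"}}},"fingers":{"type":"number"},"force":{"type":"number"}},"required":["targets"]}

```bash
ls; mkdir -p pics; python3 - <<'E'
from rig import get_state, eyes, bot
import cv2
s=get_state(); print(s); print(bot.grip_point_offset)
for n in ["scene","top","wrist"]:
    c=eyes.calibration(n); print(n,c)
    p,d=eyes.grab_frame(n); cv2.imwrite(f"pics/{n}0.png",p[:,:,::-1])
    import numpy as np; np.savez(f"pics/{n}0.npz",p=p,d=d,K=c["K"],t=c["position"],R=c["rotation"])
E
```

```text
pics
{'time_s': 0.0, 'q': array([-1.28751370e+00,  4.94228277e-01,  1.34612587e+00,  6.71979485e-06,
        1.30245129e+00, -9.54886115e-02]), 'qd': array([ 2.83682360e-04, -1.21559986e-03, -5.37362990e-05, -1.04516918e-03,
        1.14595177e-03,  7.39649338e-04]), 'joint_torque': array([-3.00208831e-05, -8.78819633e+01, -3.81854546e+01,  7.06684403e-02,
        5.33095223e-02, -1.40571228e-04]), 'eef_pos': array([ 231.02182004, -580.34537307,  213.31198985]), 'ee_rot': array([-0.13315404,  0.69489087, -0.69403665,  0.1330782 ]), 'ft_force': array([-0.16380773, -0.15305234, -0.23015628]), 'wrist_torque': array([0.02011209, 0.00427466, 0.01182979]), 'gripper_width': 91.2323454184645}
18.8
scene {'K': array([[378.39801783,   0.        , 258.78040449],
       [  0.        , 378.39801783, 184.66993771],
       [  0.        ,   0.        ,   1.        ]]), 'position': array([929.78254022, 273.89656255, 604.59308887]), 'rotation': array([ 0.47389678,  0.81790726, -0.27768441, -0.17129194])}
top {'K': array([[353.7949382 ,   0.        , 253.25336019],
       [  0.        , 353.7949382 , 189.30523542],
       [  0.        ,   0.        ,   1.        ]]), 'position': array([502.41360328,  80.51195731, 735.71461712]), 'rotation': array([ 0.71253682, -0.69988091,  0.03976058, -0.02961587])}
wrist {'K': array([[297.31863964,   0.        , 260.13737606],
       [  0.        , 297.31863964, 184.01235983],
       [  0.        ,   0.        ,   1.        ]]), 'position': array([ 305.42244579, -552.1047138 ,  384.5662969 ]), 'rotation': array([ 0.81933441, -0.55553796, -0.0796231 ,  0.11717023])}
```

View pics/scene0.png

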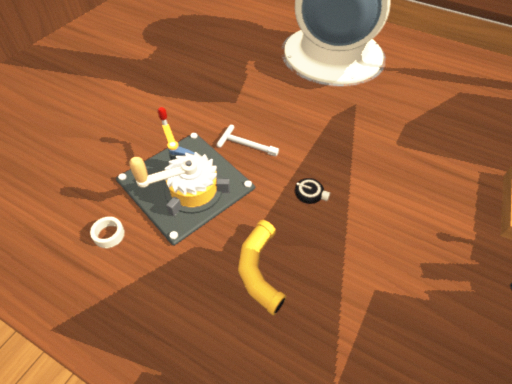

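View pics/top0.png

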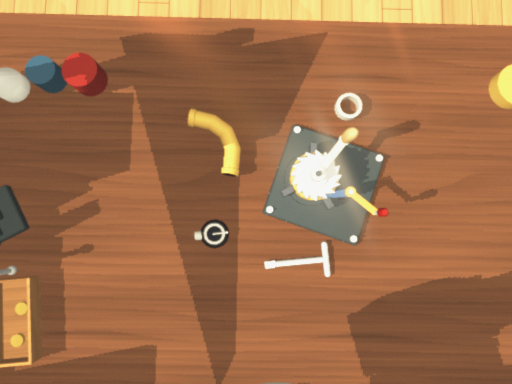

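View pics/wrist0.png

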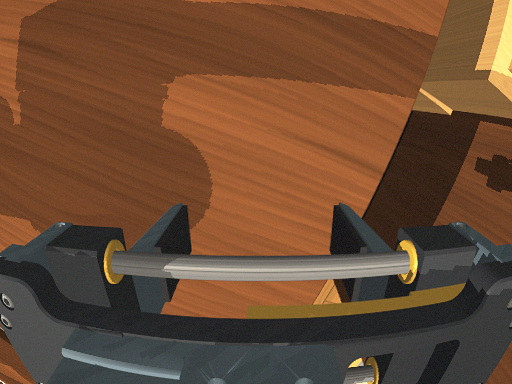

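```bash
cat > h.py <<'E'
import numpy as np, cv2
from scipy.spatial.transform import Rotation as Ro
def load(n): return np.load(f"pics/{n}.npz")
def ray(z,u,v):
    K=z["K"]; d=np.array([(u-K[0,2])/K[0,0],(v-K[1,2])/K[1,1],1.]); return Ro.from_quat(z["R"]).apply(d)
def onplane(z,u,v,h):
    d=ray(z,u,v); return z["t"]+d*(h-z["t"][2])/d[2]
def proj(z,P):
    p=Ro.from_quat(z["R"]).inv().apply(np.asarray(P,float)-z["t"]); q=z["K"]@p; return q[:2]/q[2]
def comps(z,lo,hi,minA=8):
    hsv=cv2.cvtColor(z["p"],cv2.COLOR_RGB2HSV); m=cv2.inRange(hsv,np.array(lo),np.array(hi))
    n,l,s,c=cv2.connectedComponentsWithStats(m); return [(s[i],c[i].round(1)) for i in range(1,n) if s[i][4]>=minA]
E
python3 - <<'E'
from h import *
z=load("top0")
# red knob
print("knob",[x for x in comps(z,(0,180,60),(6,255,255),5) if x[1][0]>250], [x for x in comps(z,(174,150,60),(180,255,255),5)])
for n,c in {"topknob":(383,212)}.items(): print(z["p"][208:217,376:390].tolist()[4])
for (u,v,h) in [(383,212,118),(351,135,137),(317,175,84),(297,129.5,14),(379,157.5,14),(353,239,14),(269,210,14)]: print(u,v,onplane(z,u,v,h).round(1))
im=cv2.resize(z["p"][90:280,180:420],None,fx=3.3,fy=3.1,interpolation=cv2.INTER_CUBIC); cv2.imwrite("pics/topz.png",cv2.resize(z["p"][100:250,250:400],(600,600),interpolation=cv2.INTER_CUBIC)[:,:,::-1])
z=load("scene0"); cv2.imwrite("pics/scz.png",cv2.resize(z["p"][100:250,110:260],(600,600),interpolation=cv2.INTER_CUBIC)[:,:,::-1])
E
```

```text
knob [(array([378, 208,  10,   9,  72], dtype=int32), array([382.6, 212.1]))] []
[[209, 185, 166], [182, 86, 76], [183, 50, 41], [193, 51, 44], [205, 54, 43], [219, 57, 47], [231, 62, 51], [240, 70, 60], [240, 70, 60], [240, 70, 58], [239, 71, 59], [228, 69, 55], [176, 82, 57], [167, 105, 67]]
383 212 [ 527.6 -156.   118. ]
351 135 [659.2 -95.5 137. ]
317 175 [595.7 -46.6  84. ]
297 129.5 [700.8 -18.5  14. ]
379 157.5 [ 644.9 -189.6   14. ]
353 239 [ 476.  -133.5   14. ]
269 210 [531.8  37.9  14. ]
```

```bash
true
```

```text
(no output)
```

View pics/topz.png

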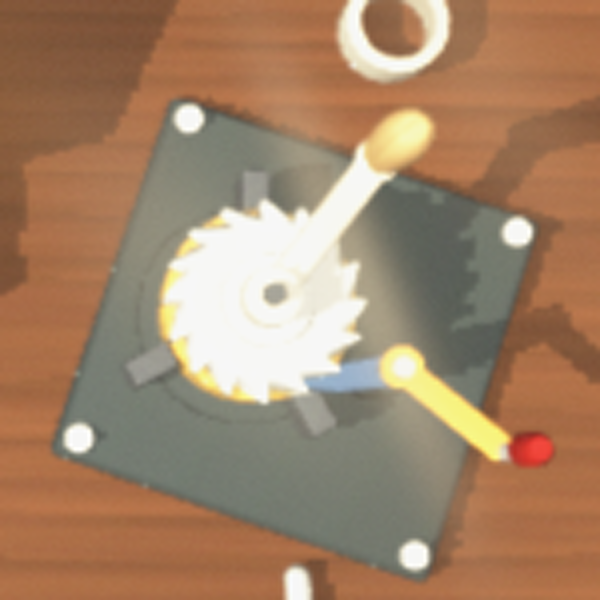

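View pics/scz.png

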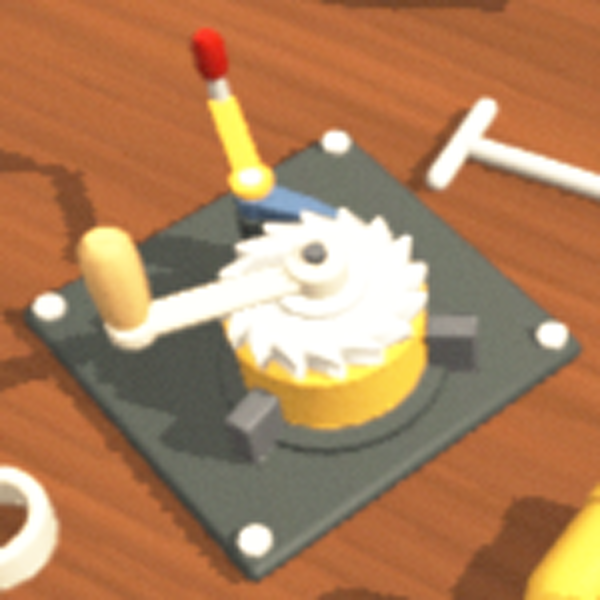

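```bash
cat >> h.py <<'E'
def tri(obs):
    A=[];b=[]
    for z,(u,v) in obs:
        d=ray(z,u,v); d/=np.linalg.norm(d); M=np.eye(3)-np.outer(d,d); A.append(M); b.append(M@z["t"])
    x=np.linalg.lstsq(np.vstack(A),np.hstack(b),rcond=None)[0]
    return x,np.linalg.norm(np.vstack(A)@x-np.hstack(b))
E
python3 - <<'E'
from h import *
t=load("top0"); s=load("scene0")
print([x for x in comps(s,(0,180,60),(6,255,255),5)])
P={}
for n,a,b in [("hub",(318.5,173.2),(188.5,163)),("knob",(382.6,212.1),(162.3,113.2)),("grip",(350,135),(139,170)),("pivot",(350.5,191.5),(173,145))]:
    x,e=tri([(t,a),(s,b)]); P[n]=x; print(n,x.round(1),round(e,1), onplane(t,*a,x[2]).round(1))
d=P["grip"]-P["hub"]; print(np.hypot(*d[:2]),np.degrees(np.arctan2(d[1],d[0])))
d=P["knob"]-P["pivot"]; print(np.hypot(*d[:2]),np.degrees(np.arctan2(d[1],d[0])))
# plate corner direction
c=[onplane(t,u,v,14)[:2] for u,v in [(297,129.5),(379,157.5),(353,239),(269,210)]]; print(np.mean(c,0)); 
for i in range(4):
    e=c[(i+1)%4]-c[i]; print(np.hypot(*e),np.degrees(np.arctan2(e[1],e[0])))
E
```

```text
[(array([158, 107,   9,  13,  90], dtype=int32), array([162.2, 112.9]))]
hub [597.8 -47.7  94.2] 0.5 [597.6 -47.4  94.2]
knob [ 527.8 -159.2  108. ] 0.1 [ 527.8 -159.1  108. ]
grip [ 665.1 -100.   112.7] 1.2 [ 665.6 -100.8  112.7]
pivot [ 566.2 -110.    79.6] 0.4 [ 566.4 -110.3   79.6]
85.21769284119033 -37.844677206938115
62.35440654220897 -128.01230529395585
[588.35769077 -75.91787225]
180.0327060470491 -108.07815721312076
178.0038643704904 161.6390951922425
180.29232684151742 71.97199874963098
178.16315670485636 -18.444123008790495
```

```bash
python3 - <<'E'
from h import *
R=Ro.from_quat([-0.13315404,0.69489087,-0.69403665,0.1330782]).as_matrix(); print(R.round(3)); print(np.degrees(np.arctan2(R[1,2],R[0,2])))
t=load("top0")
for n,u,v,h in [("collar",348.7,106.5,22),("key T",326,260,12)]: print(n,onplane(t,u,v,h).round(0))
for P in [(527.8,-159.2),(571.6,-172),(665,-100),(683,-40),(546,19)]: print(P,np.degrees(np.arctan2(P[1],P[0])))
E
```

```text
[[-0.929 -0.     0.37 ]
 [-0.37   0.001 -0.929]
 [-0.    -1.    -0.001]]
-68.29810483696035
collar [ 750. -125.   22.]
key T [433. -79.  12.]
(527.8, -159.2) -16.784855349621726
(571.6, -172) -16.74705199784531
(665, -100) -8.551830233820057
(683, -40) -3.351707652122573
(546, 19) 1.9930049683074598
```

move_arm(targets=[[0.0198, 0.0281, 0, 0, 0, 3.5], [0.0198, 0.0281, 0, 0, 0, 3.5], [0.0198, 0.0281, 0, 0, 0, 3.5], [0.0198, 0.0281, 0, 0, 0, 3.5], [0.0198, 0.0281, 0, 0, 0, 3.5]], fingers=0.1, force=20)

```text
time_s: 0.57
eef_pos: [330.7, -438.7, 213.8]
ee_rot: [-0.238, 0.666, -0.666, 0.238]
ft_force: [1.2, -1.5, 0.2]
gripper_width: 60.8
```

move_arm(targets=[[0.0198, 0.0281, 0, 0, 0, 3.5], [0.0198, 0.0281, 0, 0, 0, 3.5], [0.0198, 0.0281, 0, 0, 0, 3.5], [0.0198, 0.0281, 0, 0, 0, 3.5], [0.0198, 0.0281, 0, 0, 0, 3.5]])

```text
time_s: 0.98
eef_pos: [429.7, -298.1, 213.9]
ee_rot: [-0.337, 0.622, -0.622, 0.337]
ft_force: [-0.2, 0.5, 0.8]
gripper_width: 40.9
```

move_arm(targets=[[0.0198, 0.0281, -0.01, 0, 0, 3.5], [0.0198, 0.0281, -0.01, 0, 0, 3.5], [0.0198, 0.0281, -0.01, 0, 0, 3.5], [0.0198, 0.0281, -0.01, 0, 0, 3.5], [0.0198, 0.0281, -0.01, 0, 0, 3.5]])

```text
time_s: 1.4
eef_pos: [528.8, -157.6, 163.4]
ee_rot: [-0.427, 0.563, -0.563, 0.427]
ft_force: [0.3, -0.3, 0.4]
gripper_width: 40.9
```

move_arm(targets=[[0, 0, 0, 0, 0, 0], [0, 0, 0, 0, 0, 0], [0, 0, 0, 0, 0, 0], [0, 0, 0, 0, 0, 0], [0, 0, 0, 0, 0, 0]])

```text
time_s: 1.82
eef_pos: [527.8, -160.2, 164.3]
ee_rot: [0.426, -0.564, 0.565, -0.426]
ft_force: [-0.3, -0.4, 0.2]
gripper_width: 40.8
```

```bash
cat > g.py <<'E'
import sys,cv2,numpy as np
from rig import get_state,eyes
for a in sys.argv[2:]:
    c=eyes.calibration(a); p,d=eyes.grab_frame(a); n=a+sys.argv[1]
    cv2.imwrite(f"pics/{n}.png",p[:,:,::-1]); np.savez(f"pics/{n}.npz",p=p,d=d,K=c["K"],t=c["position"],R=c["rotation"])
    if a=="scene": cv2.imwrite(f"pics/{n}z.png",cv2.resize(p[60:235,85:260],(600,600),interpolation=cv2.INTER_CUBIC)[:,:,::-1])
    if a=="top": cv2.imwrite(f"pics/{n}z.png",cv2.resize(p[90:250,250:410],(600,600),interpolation=cv2.INTER_CUBIC)[:,:,::-1])
s=get_state(); print(s["time_s"],s["eef_pos"].round(1),s["ft_force"].round(1),s["gripper_width"],s["q"].round(2))
E
python3 g.py 1 wrist
```

```text
1.8667 [ 527.8 -160.2  164.3] [0.1 0.2 0.2] 40.74579186246743 [-0.4   0.45  1.59 -0.    1.1  -0.13]
```

View pics/wrist1.png

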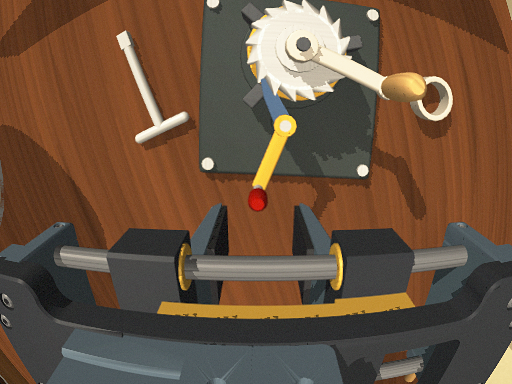

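move_arm(targets=[[0, 0, -0.02, 0, 0, 0], [0, 0, -0.02, 0, 0, 0], [0, 0, -0.015, 0, 0, 0], [0, 0, -0.01, 0, 0, 0], [0, 0, -0.005, 0, 0, 0]])

```text
time_s: 2.28
eef_pos: [527.5, -159.6, 92.9]
ee_rot: [-0.426, 0.565, -0.564, 0.426]
ft_force: [-0.7, -0.6, -0.3]
gripper_width: 40.7
```

```bash
python3 g.py 2 wrist scene
```

```text
2.3833 [ 527.8 -159.4   93.6] [ 0.6 -0.1 -0.7] 40.68176694277832 [-0.4   0.54  1.66 -0.    0.94 -0.13]
```

View pics/wrist2.png

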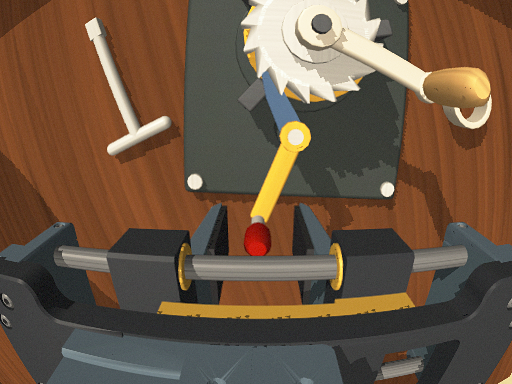

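View pics/scene2z.png

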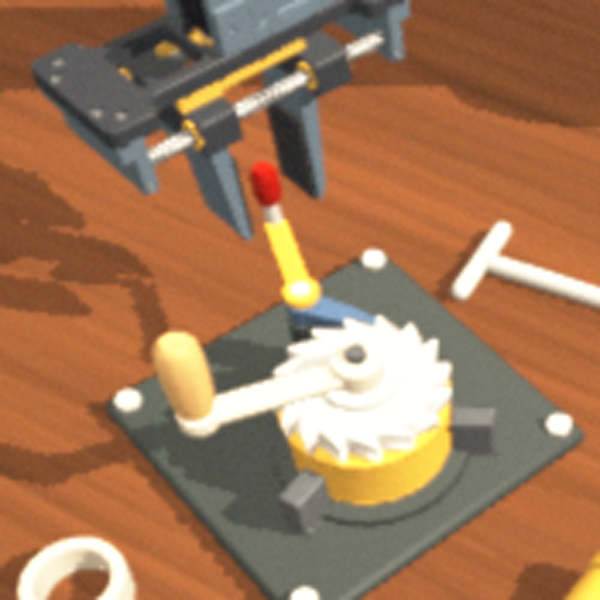

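move_arm(targets=[[0.0048, -0.0014, 0, 0, 0, 0], [0.0048, -0.0014, 0, 0, 0, 0], [0.0048, -0.0014, 0, 0, 0, 0], [0.0048, -0.0014, 0, 0, 0, 0], [0.0048, -0.0014, 0, 0, 0, 0]])

```text
time_s: 2.8
eef_pos: [552.3, -166.6, 94.3]
ee_rot: [-0.427, 0.564, -0.564, 0.426]
ft_force: [-5.5, -2.9, 0.3]
gripper_width: 41.2
```

move_arm(targets=[[0.0048, -0.0014, 0, 0, 0, 0], [0.0048, -0.0014, 0, 0, 0, 0], [0.0048, -0.0014, 0, 0, 0, 0], [0.0048, -0.0014, 0, 0, 0, 0], [0.0019, -0.0006, 0, 0, 0, 0]])

```text
time_s: 3.22
eef_pos: [573.7, -172.6, 94.2]
ee_rot: [-0.427, 0.564, -0.564, 0.426]
ft_force: [-5.4, 0.3, 1.0]
gripper_width: 41.2
```

move_arm(targets=[[0.0019, -0.0006, 0, 0, 0, 0], [0.0019, -0.0006, 0, 0, 0, 0], [0.0019, -0.0006, 0, 0, 0, 0], [0.0, 0, 0, 0, 0, 0], [0, 0, 0, 0, 0, 0]])

```text
time_s: 3.63
eef_pos: [579.0, -173.7, 94.1]
ee_rot: [-0.426, 0.564, -0.564, 0.427]
ft_force: [-3.0, 4.2, 0.3]
gripper_width: 41.5
```

move_arm(targets=[[0.001, -0.0002, 0, 0, 0, 0], [0.001, -0.0002, 0, 0, 0, 0], [0.001, -0.0002, 0, 0, 0, 0], [0.001, 0, 0, 0, 0, 0], [0, 0, 0, 0, 0, 0]])

```text
time_s: 4.05
eef_pos: [582.4, -174.0, 94.0]
ee_rot: [-0.427, 0.565, -0.563, 0.426]
ft_force: [-6.2, 6.3, 4.1]
gripper_width: 41.3
```

```bash
python3 g.py 3 wrist
```

```text
4.1 [ 582.3 -174.    94. ] [-6.   5.4  3.4] 40.806799455934744 [-0.39  0.6   1.52  0.    1.02 -0.11]
```

View pics/wrist3.png

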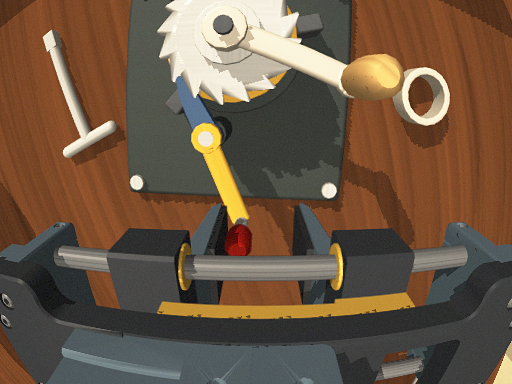

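move_arm(targets=[[0.001, 0, 0, 0, 0, 0], [0.001, 0, 0, 0, 0, 0], [0, 0, 0, 0, 0, 0], [0, 0, 0, 0, 0, 0], [0, 0, 0, 0, 0, 0]])

```text
time_s: 4.52
eef_pos: [582.6, -173.9, 93.8]
ee_rot: [-0.428, 0.565, -0.563, 0.426]
ft_force: [-16.4, 3.9, 9.5]
gripper_width: 41.2
```

move_arm(targets=[[-0.004, 0.001, 0, 0, 0, 0], [-0.004, 0.001, 0, 0, 0, 0], [-0.004, 0.001, 0, 0, 0, 0], [0, 0, 0.01, 0, 0, 0], [0, 0, 0.02, 0, 0, 0]])

```text
time_s: 4.93
eef_pos: [571.8, -171.4, 123.1]
ee_rot: [-0.427, 0.565, -0.563, 0.426]
ft_force: [-0.4, 0.7, 1.3]
gripper_width: 40.9
```

move_arm(targets=[[0, 0, 0.025, 0, 0, -7], [0, 0, 0.025, 0, 0, -7], [0.01, 0.01, 0, 0, 0, -7], [0.015, 0.012, 0, 0, 0, -7], [0.015, 0.012, 0, 0, 0, -7]], fingers=-0.4)

```text
time_s: 5.35
eef_pos: [613.9, -137.8, 175.7]
ee_rot: [0.234, -0.666, 0.667, -0.236]
ft_force: [0.0, -0.5, -0.3]
gripper_width: 63.6
```

```bash
python3 g.py 4 wrist
```

```text
5.4 [ 616.4 -135.6  175.4] [ 1.5  3.6 -1.2] 63.78280903260833 [-0.31  0.54  1.38  0.    1.22  0.59]
```

View pics/wrist4.png

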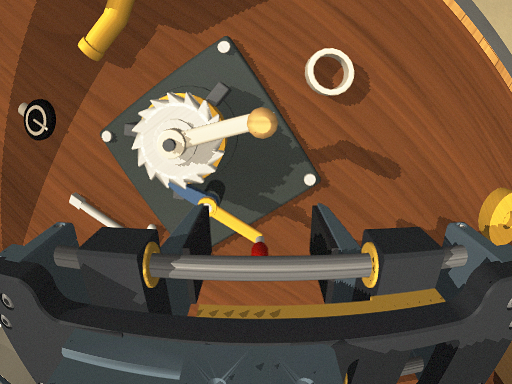

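move_arm(targets=[[0.0048, 0.0035, 0, 0, 0, -7], [0.0048, 0.0035, 0, 0, 0, -7], [0.0048, 0.0035, 0, 0, 0, -7], [0.0048, 0.0035, 0, 0, 0, -7], [0.0048, 0.0035, 0, 0, 0, -7]])

```text
time_s: 5.82
eef_pos: [637.5, -120.2, 174.8]
ee_rot: [0.024, -0.707, 0.707, -0.024]
ft_force: [-0.4, -0.3, -0.4]
gripper_width: 64.1
```

move_arm(targets=[[0.0048, 0.0035, 0, 0, 0, -7], [0.0048, 0.0035, 0, 0, 0, -7], [0.0048, 0.0035, 0, 0, 0, -7], [0.0048, 0.0035, 0, 0, 0, -7], [0.0048, 0.0035, 0, 0, 0, -7]])

```text
time_s: 6.23
eef_pos: [661.4, -102.7, 174.9]
ee_rot: [0.19, 0.681, -0.681, -0.189]
ft_force: [0.1, 0.4, -0.3]
gripper_width: 63.8
```

move_arm(targets=[[0, 0, 0, 0, 0, -7], [0, 0, 0, 0, 0, 0], [0, 0, 0, 0, 0, 0], [0, 0, 0, 0, 0, 0], [0, 0, 0, 0, 0, 0]])

```text
time_s: 6.65
eef_pos: [660.9, -102.9, 174.2]
ee_rot: [0.228, 0.669, -0.669, -0.228]
ft_force: [-0.5, 0.1, -0.2]
gripper_width: 63.8
```

```bash
python3 g.py 5 wrist top; python3 -c "
from rig import get_state; from h import *
R=Ro.from_quat(get_state()['ee_rot']).as_matrix(); print(R.round(3)[:,0],np.degrees(np.arctan2(R[1,2],R[0,2])))"
```

```text
6.75 [ 660.9 -102.9  174. ] [ 0.5 -0.6  0. ] 63.77263898192993 [-0.24  0.59  1.28  0.    1.27  1.98]
[-0.791  0.611 -0.   ] -127.69190807756966
```

View pics/wrist5.png

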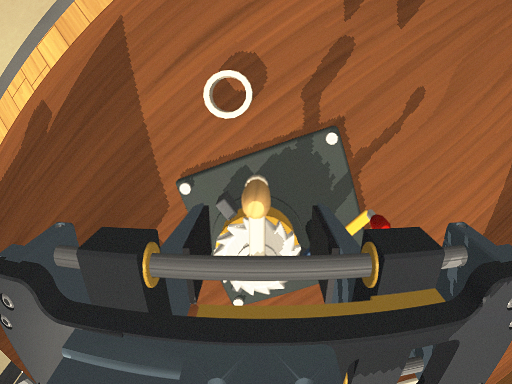

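View pics/top5z.png

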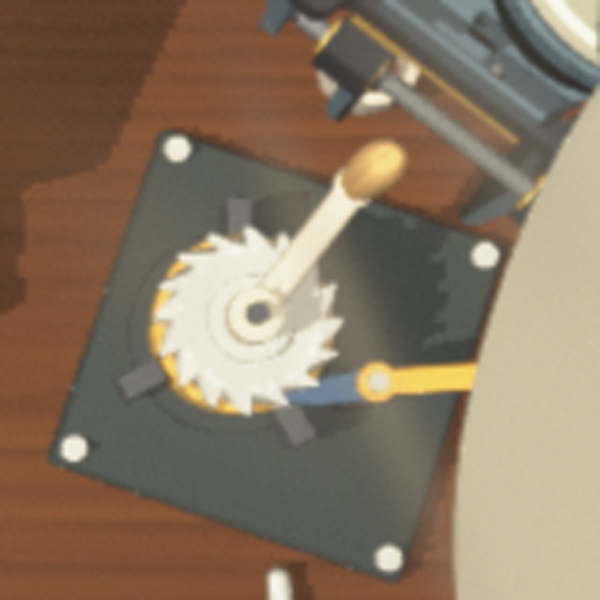

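move_arm(targets=[[0.002, 0.0015, -0.02, 0, 0, 0], [0.002, 0.0015, -0.02, 0, 0, 0], [0, 0, -0.02, 0, 0, 0], [0, 0, -0.014, 0, 0, 0], [0, 0, -0.005, 0, 0, 0]])

```text
time_s: 7.17
eef_pos: [663.7, -99.6, 92.6]
ee_rot: [-0.228, -0.669, 0.669, 0.23]
ft_force: [-0.7, -0.0, 0.0]
gripper_width: 63.7
```

```bash
python3 g.py 6 wrist scene
```

```text
7.2667 [664.4 -99.7  94.2] [-1.  -0.1  0.1] 63.32638587292033 [-0.24  0.68  1.34 -0.    1.12  1.99]
```

View pics/wrist6.png

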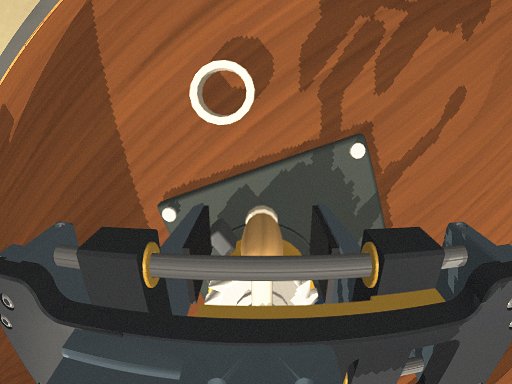

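View pics/scene6z.png

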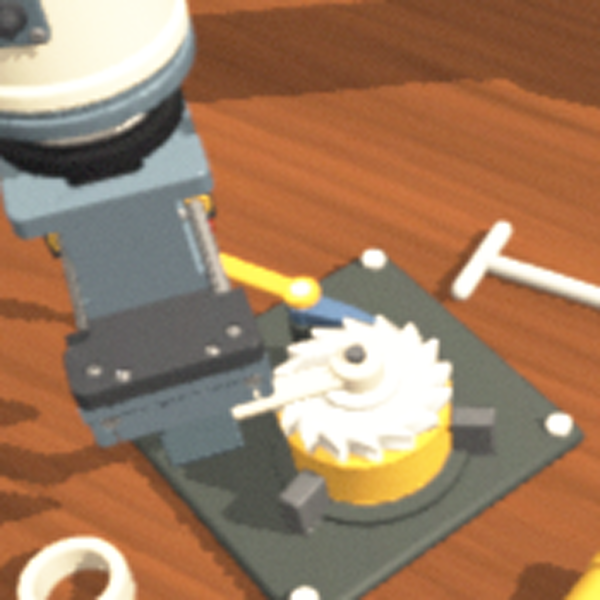

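Grip is between the pads. Close at 30 N.

move_arm(targets=[[0, 0, 0, 0, 0, 0], [0, 0, 0, 0, 0, 0], [0, 0, 0, 0, 0, 0], [0, 0, 0, 0, 0, 0], [0, 0, 0, 0, 0, 0]], fingers=1, force=30)

```text
time_s: 7.68
eef_pos: [665.1, -99.8, 95.5]
ee_rot: [0.229, 0.669, -0.669, -0.229]
ft_force: [-0.9, 0.0, 0.1]
gripper_width: 33.3
```

move_arm(targets=[[0, 0, 0, 0, 0, 0], [0, 0, 0, 0, 0, 0], [0, 0, 0, 0, 0, 0], [0, 0, 0, 0, 0, 0], [0, 0, 0, 0, 0, 0]])

```text
time_s: 8.1
eef_pos: [664.9, -100.0, 95.1]
ee_rot: [-0.229, -0.669, 0.669, 0.229]
ft_force: [-3.5, -3.3, 5.9]
gripper_width: 23.3
```

move_arm(targets=[[-0.0009, -0.0012, 0, 0, 0, -1], [-0.0009, -0.0012, 0, 0, 0, -1], [-0.0009, -0.0012, 0, 0, 0, -1], [-0.0009, -0.0012, 0, 0, 0, -1], [0, 0, 0, 0, 0, 0]])

```text
time_s: 8.52
eef_pos: [662.0, -103.8, 95.2]
ee_rot: [0.253, 0.661, -0.66, -0.253]
ft_force: [3.1, 7.0, 2.2]
gripper_width: 23.2
```

move_arm(targets=[[-0.0006, -0.0008, 0, 0, 0, -0.5], [-0.0006, -0.0008, 0, 0, 0, -0.5], [0, 0, 0, 0, 0, 0], [0, 0, 0, 0, 0, 0], [0, 0, 0, 0, 0, 0]])

```text
time_s: 8.93
eef_pos: [660.9, -105.1, 95.1]
ee_rot: [0.259, 0.659, -0.658, -0.258]
ft_force: [3.7, 8.7, 2.8]
gripper_width: 23.0
```

```bash
python3 g.py 7 scene top
```

```text
9.0333 [ 660.9 -105.1   95.2] [4.6 9.  2.7] 23.144033930644795 [-0.25  0.67  1.35  0.    1.11  2.07]
```

View pics/scene7z.png

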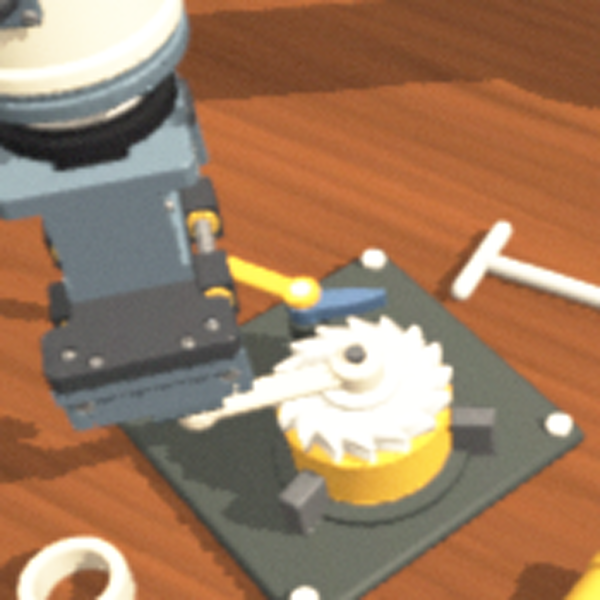

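View pics/top7z.png

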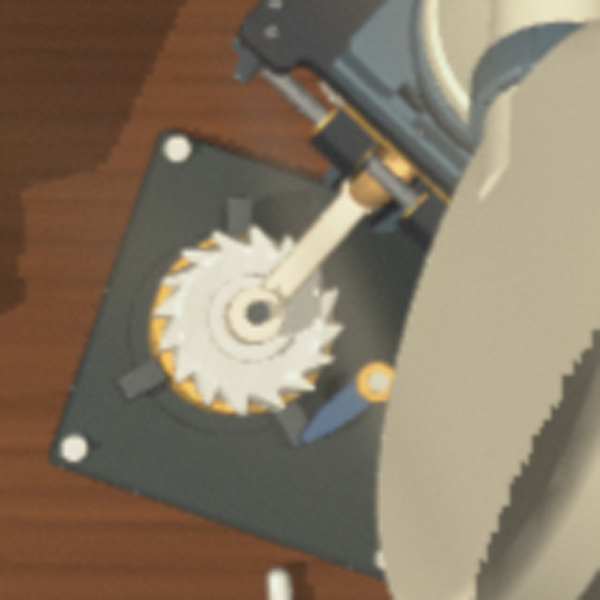

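```bash
cat > arc.py <<'E'
import sys,numpy as np
a,s,n=map(float,sys.argv[1:4])
for i in range(int(n)):
    t=np.radians([a+i*s,a+(i+1)*s]); c=85*np.cos(t); d=85*np.sin(t)
    print(f"{a+(i+1)*s:.1f}: {np.diff(c)[0]/1000:.4f}, {np.diff(d)[0]/1000:.4f}")
E
python3 arc.py -42.5 3 35
```

```text
-39.5: 0.0029, 0.0034
-36.5: 0.0027, 0.0035
-33.5: 0.0026, 0.0036
-30.5: 0.0024, 0.0038
-27.5: 0.0022, 0.0039
-24.5: 0.0020, 0.0040
-21.5: 0.0017, 0.0041
-18.5: 0.0015, 0.0042
-15.5: 0.0013, 0.0043
-12.5: 0.0011, 0.0043
-9.5: 0.0008, 0.0044
-6.5: 0.0006, 0.0044
-3.5: 0.0004, 0.0044
-0.5: 0.0002, 0.0044
2.5: -0.0001, 0.0044
5.5: -0.0003, 0.0044
8.5: -0.0005, 0.0044
11.5: -0.0008, 0.0044
14.5: -0.0010, 0.0043
17.5: -0.0012, 0.0043
20.5: -0.0014, 0.0042
23.5: -0.0017, 0.0041
26.5: -0.0019, 0.0040
29.5: -0.0021, 0.0039
32.5: -0.0023, 0.0038
35.5: -0.0025, 0.0037
38.5: -0.0027, 0.0036
41.5: -0.0029, 0.0034
44.5: -0.0030, 0.0033
47.5: -0.0032, 0.0031
50.5: -0.0034, 0.0029
53.5: -0.0035, 0.0027
56.5: -0.0036, 0.0026
59.5: -0.0038, 0.0024
62.5: -0.0039, 0.0022
```

move_arm(targets=[[0.0029, 0.0034, 0, 0, 0, 3], [0.0027, 0.0035, 0, 0, 0, 3], [0.0026, 0.0036, 0, 0, 0, 3], [0.0024, 0.0038, 0, 0, 0, 3], [0.0022, 0.0039, 0, 0, 0, 3]])

```text
time_s: 9.45
eef_pos: [673.0, -87.2, 95.1]
ee_rot: [0.169, 0.687, -0.686, -0.169]
ft_force: [-1.9, 4.5, 7.6]
gripper_width: 23.3
```

move_arm(targets=[[0.002, 0.004, 0, 0, 0, 3], [0.0017, 0.0041, 0, 0, 0, 3], [0.0015, 0.0042, 0, 0, 0, 3], [0.0013, 0.0043, 0, 0, 0, 3], [0.0011, 0.0043, 0, 0, 0, 3]])

```text
time_s: 9.87
eef_pos: [680.3, -66.3, 95.1]
ee_rot: [0.078, 0.703, -0.703, -0.078]
ft_force: [-4.2, 4.0, 7.3]
gripper_width: 23.3
```

move_arm(targets=[[0.0008, 0.0044, 0, 0, 0, 3], [0.0006, 0.0044, 0, 0, 0, 3], [0.0004, 0.0044, 0, 0, 0, 3], [0.0002, 0.0044, 0, 0, 0, 3], [-0.0001, 0.0044, 0, 0, 0, 3]])

```text
time_s: 10.28
eef_pos: [682.1, -44.6, 95.1]
ee_rot: [-0.014, 0.707, -0.707, 0.014]
ft_force: [-3.5, 1.8, 8.1]
gripper_width: 22.9
```

move_arm(targets=[[-0.0003, 0.0044, 0, 0, 0, 3], [-0.0005, 0.0044, 0, 0, 0, 3], [-0.0008, 0.0044, 0, 0, 0, 3], [-0.001, 0.0043, 0, 0, 0, 3], [-0.0012, 0.0043, 0, 0, 0, 3]])

```text
time_s: 10.7
eef_pos: [678.4, -23.0, 95.1]
ee_rot: [-0.106, 0.699, -0.699, 0.106]
ft_force: [-3.4, 0.5, 6.5]
gripper_width: 23.0
```

move_arm(targets=[[-0.0014, 0.0042, 0, 0, 0, 3], [-0.0017, 0.0041, 0, 0, 0, 3], [-0.0019, 0.004, 0, 0, 0, 3], [-0.0021, 0.0039, 0, 0, 0, 3], [-0.0023, 0.0038, 0, 0, 0, 3]])

```text
time_s: 11.12
eef_pos: [669.4, -3.0, 95.1]
ee_rot: [0.197, -0.679, 0.679, -0.197]
ft_force: [-0.6, 0.2, 4.4]
gripper_width: 23.4
```

move_arm(targets=[[-0.0025, 0.0037, 0, 0, 0, 3], [-0.0027, 0.0036, 0, 0, 0, 3], [-0.0029, 0.0034, 0, 0, 0, 3], [-0.003, 0.0033, 0, 0, 0, 3], [-0.0032, 0.0031, 0, 0, 0, 3]])

```text
time_s: 11.53
eef_pos: [655.4, 14.2, 95.2]
ee_rot: [0.283, -0.648, 0.648, -0.284]
ft_force: [1.5, 1.4, 3.1]
gripper_width: 23.0
```

move_arm(targets=[[-0.0022, 0.002, 0, 0, 0, 2], [-0.0022, 0.0019, 0, 0, 0, 2], [-0.0012, 0.0009, 0, 0, 0, 1], [-0.0012, 0.0009, 0, 0, 0, 1], [-0.0012, 0.0009, 0, 0, 0, 1]])

```text
time_s: 11.95
eef_pos: [647.6, 20.7, 95.2]
ee_rot: [0.322, -0.629, 0.63, -0.323]
ft_force: [3.5, 3.5, 2.6]
gripper_width: 22.8
```

```bash
cat > f.py <<'E'
import numpy as np
from rig import get_state
s=get_state(); v=s["eef_pos"][:2]-[597.8,-47.7]; a=np.arctan2(v[1],v[0]); f=s["ft_force"]
print("t",s["time_s"],"ang",np.degrees(a).round(2),"drum",round(a+np.radians(38.1),3),"r",np.hypot(*v).round(1),"Ftan(resist)",round(f[0]*np.sin(a)-f[1]*np.cos(a),2),"Frad",round(f[0]*np.cos(a)+f[1]*np.sin(a),2),f.round(1))
E
python3 f.py; python3 arc.py 54 1 40 | awk 'NR%3==1'
```

```text
t 11.95 ang 53.98 drum 1.607 r 84.6 Ftan(resist) 0.82 Frad 4.88 [3.5 3.5 2.6]
55.0: -0.0012, 0.0009
58.0: -0.0013, 0.0008
61.0: -0.0013, 0.0007
64.0: -0.0013, 0.0007
67.0: -0.0014, 0.0006
70.0: -0.0014, 0.0005
73.0: -0.0014, 0.0004
76.0: -0.0014, 0.0004
79.0: -0.0015, 0.0003
82.0: -0.0015, 0.0002
85.0: -0.0015, 0.0001
88.0: -0.0015, 0.0001
91.0: -0.0015, -0.0000
94.0: -0.0015, -0.0001
```

move_arm(targets=[[-0.0008, 0.0012, 0, 0, 0, 1], [-0.001, 0.0012, 0, 0, 0, 1], [-0.0013, 0.0008, 0, 0, 0, 1], [-0.0013, 0.0008, 0, 0, 0, 1], [-0.0013, 0.0008, 0, 0, 0, 1]])

```text
time_s: 12.37
eef_pos: [641.4, 25.0, 95.1]
ee_rot: [0.349, -0.615, 0.615, -0.35]
ft_force: [1.6, 1.1, 4.4]
gripper_width: 22.9
```

```bash
python3 f.py
```

```text
t 12.3667 ang 59.04 drum 1.695 r 84.8 Ftan(resist) 0.77 Frad 1.77 [1.6 1.1 4.4]
```

move_arm(targets=[[-0.0013, 0.0007, 0, 0, 0, 1], [-0.0013, 0.0007, 0, 0, 0, 1], [-0.0013, 0.0007, 0, 0, 0, 1], [-0.0013, 0.0007, 0, 0, 0, 1], [-0.0013, 0.0007, 0, 0, 0, 1]])

```text
time_s: 12.78
eef_pos: [635.0, 28.7, 95.2]
ee_rot: [0.376, -0.599, 0.599, -0.376]
ft_force: [1.5, 1.0, 5.7]
gripper_width: 23.0
```

```bash
python3 f.py
```

```text
t 12.7833 ang 64.01 drum 1.782 r 85.0 Ftan(resist) 0.91 Frad 1.57 [1.5 1.  5.7]
```

move_arm(targets=[[-0.0014, 0.0006, 0, 0, 0, 1], [-0.0014, 0.0006, 0, 0, 0, 1], [-0.0014, 0.0006, 0, 0, 0, 1], [-0.0014, 0.0006, 0, 0, 0, 1], [-0.0014, 0.0006, 0, 0, 0, 1]])

```text
time_s: 13.2
eef_pos: [628.0, 31.8, 95.1]
ee_rot: [0.402, -0.582, 0.582, -0.402]
ft_force: [2.7, 3.9, 5.0]
gripper_width: 23.2
```

```bash
python3 f.py
```

```text
t 13.2 ang 69.18 drum 1.872 r 85.1 Ftan(resist) 1.16 Frad 4.57 [2.7 3.9 5. ]
```

move_arm(targets=[[-0.0014, 0.0005, 0, 0, 0, 1], [-0.0014, 0.0005, 0, 0, 0, 1], [-0.0014, 0.0005, 0, 0, 0, 1], [-0.0014, 0.0005, 0, 0, 0, 1], [-0.0014, 0.0004, 0, 0, 0, 1]])

```text
time_s: 13.62
eef_pos: [621.1, 34.3, 95.1]
ee_rot: [0.426, -0.564, 0.564, -0.427]
ft_force: [4.2, 3.7, 5.2]
gripper_width: 22.7
```

```bash
python3 f.py
```

```text
t 13.6167 ang 74.16 drum 1.959 r 85.2 Ftan(resist) 2.98 Frad 4.7 [4.2 3.7 5.2]
```

move_arm(targets=[[-0.001, 0.0007, 0, 0, 0, 0.7], [-0.001, 0.0007, 0, 0, 0, 0.7], [-0.001, 0.0003, 0, 0, 0, 0.7], [0, 0, 0, 0, 0, 0], [0, 0, 0, 0, 0, 0]])

```text
time_s: 14.03
eef_pos: [617.6, 35.4, 95.1]
ee_rot: [0.437, -0.556, 0.556, -0.437]
ft_force: [0.3, -1.2, 7.4]
gripper_width: 22.9
```

```bash
python3 f.py
```

```text
t 14.0333 ang 76.58 drum 2.002 r 85.4 Ftan(resist) 0.57 Frad -1.12 [ 0.3 -1.2  7.4]
```

move_arm(targets=[[-0.0014, 0.0003, 0, 0, 0, 1], [-0.0014, 0.0003, 0, 0, 0, 1], [-0.0015, 0.0003, 0, 0, 0, 1], [-0.0015, 0.0003, 0, 0, 0, 1], [-0.0015, 0.0002, 0, 0, 0, 1]])

```text
time_s: 14.45
eef_pos: [610.6, 36.9, 95.1]
ee_rot: [0.461, -0.536, 0.537, -0.461]
ft_force: [1.4, 0.8, 5.0]
gripper_width: 23.1
```

```bash
python3 f.py
```

```text
t 14.45 ang 81.37 drum 2.085 r 85.6 Ftan(resist) 1.3 Frad 0.99 [1.4 0.8 5. ]
```

move_arm(targets=[[-0.0015, 0.0002, 0, 0, 0, 1], [-0.0015, 0.0002, 0, 0, 0, 1], [-0.0015, 0.0002, 0, 0, 0, 1], [-0.0015, 0.0001, 0, 0, 0, 1], [-0.0015, 0.0001, 0, 0, 0, 1]])

```text
time_s: 14.87
eef_pos: [603.2, 37.9, 95.1]
ee_rot: [0.484, -0.515, 0.516, -0.484]
ft_force: [1.5, 1.4, 5.3]
gripper_width: 23.4
```

```bash
python3 f.py
```

```text
t 14.8667 ang 86.38 drum 2.173 r 85.7 Ftan(resist) 1.4 Frad 1.44 [1.5 1.4 5.3]
```

move_arm(targets=[[-0.0015, 0.0001, 0, 0, 0, 1], [-0.0015, 0, 0, 0, 0, 1], [-0.0015, 0, 0, 0, 0, 1], [-0.0015, 0, 0, 0, 0, 1], [-0.0015, 0, 0, 0, 0, 1]])

```text
time_s: 15.28
eef_pos: [596.3, 38.2, 95.1]
ee_rot: [-0.505, 0.494, -0.494, 0.506]
ft_force: [7.4, 2.6, 1.8]
gripper_width: 23.4
```

```bash
python3 f.py
```

```text
t 15.2833 ang 91.03 drum 2.254 r 85.9 Ftan(resist) 7.42 Frad 2.5 [7.4 2.6 1.8]
```

move_arm(targets=[[-0.0015, 0, 0, 0, 0, 1], [-0.0015, -0.0001, 0, 0, 0, 1], [-0.0015, -0.0001, 0, 0, 0, 1], [-0.0015, -0.0001, 0, 0, 0, 1], [-0.0015, -0.0001, 0, 0, 0, 1]])

```text
time_s: 15.7
eef_pos: [590.0, 38.0, 95.2]
ee_rot: [-0.526, 0.47, -0.473, 0.528]
ft_force: [14.6, 5.6, -5.5]
gripper_width: 22.6
```

```bash
python3 f.py
```

```text
t 15.7 ang 95.18 drum 2.326 r 86.0 Ftan(resist) 15.08 Frad 4.27 [14.6  5.6 -5.5]
```

move_arm(targets=[[0.0015, 0.0001, 0, 0, 0, -1], [0.0015, 0.0001, 0, 0, 0, -1], [0.0015, 0.0001, 0, 0, 0, -1], [0, 0, 0, 0, 0, 0], [0, 0, 0, 0, 0, 0]])

```text
time_s: 16.12
eef_pos: [593.5, 38.1, 95.1]
ee_rot: [-0.514, 0.485, -0.486, 0.515]
ft_force: [6.5, 3.2, 1.8]
gripper_width: 22.8
```

```bash
python3 f.py
```

```text
t 16.1167 ang 92.89 drum 2.286 r 85.9 Ftan(resist) 6.69 Frad 2.88 [6.5 3.2 1.8]
```

move_arm(targets=[[0.001, 0, 0, 0, 0, -0.7], [0.0005, 0, 0, 0, 0, -0.3], [0, 0, 0, 0, 0, 0], [0, 0, 0, 0, 0, 0], [0, 0, 0, 0, 0, 0]])

```text
time_s: 16.53
eef_pos: [594.5, 38.1, 95.1]
ee_rot: [-0.51, 0.49, -0.49, 0.51]
ft_force: [5.5, 4.7, 3.9]
gripper_width: 23.2
```

```bash
python3 f.py; python3 g.py 8 top; python3 f.py
```

```text
t 16.5333 ang 92.18 drum 2.274 r 85.9 Ftan(resist) 5.65 Frad 4.47 [5.5 4.7 3.9]
16.5833 [594.5  38.2  95.1] [4.  3.2 5.3] 23.273962027918955 [-0.04  0.59  1.55  0.    1.   -0.08]
t 16.5833 ang 92.2 drum 2.274 r 85.9 Ftan(resist) 4.1 Frad 3.09 [4.  3.2 5.3]
```

View pics/top8z.png

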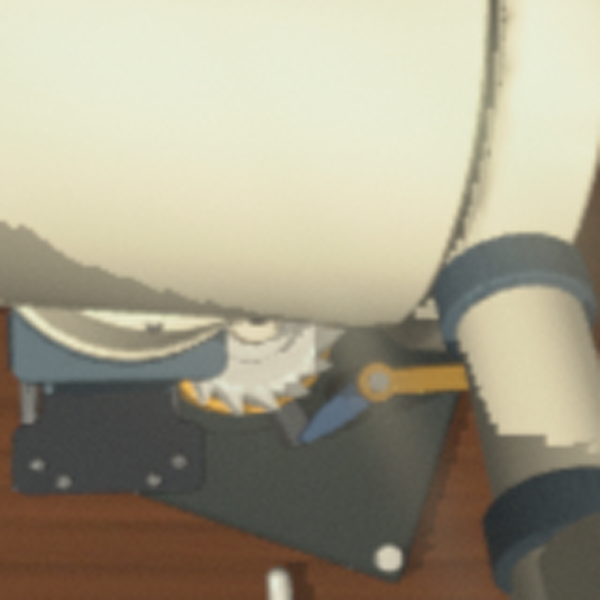

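move_arm(targets=[[0, 0, 0, 0, 0, 0], [0, 0, 0, 0, 0, 0], [0, 0, 0, 0, 0, 0], [0, 0, 0, 0, 0, 0], [0, 0, 0, 0, 0, 0]], fingers=-0.1)

```text
time_s: 17.0
eef_pos: [593.5, 37.9, 94.7]
ee_rot: [0.51, -0.49, 0.49, -0.51]
ft_force: [-0.5, -0.0, 0.2]
gripper_width: 49.8
```

```bash
python3 f.py; python3 g.py 9 wrist
```

```text
t 17.0 ang 92.86 drum 2.286 r 85.7 Ftan(resist) -0.49 Frad 0.02 [-0.5 -0.   0.2]
17.05 [593.6  37.9  94.7] [ 0.2 -0.7 -0.1] 49.880800721800874 [-0.04  0.59  1.55 -0.    1.   -0.08]
```

View pics/wrist9.png

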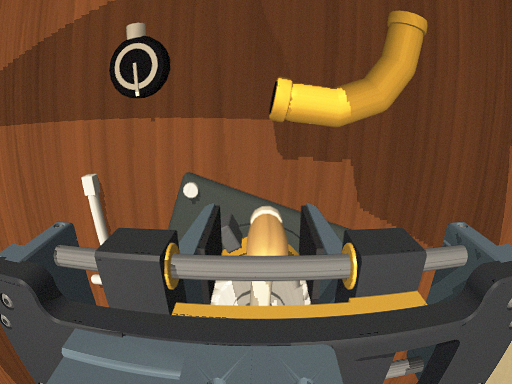

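move_arm(targets=[[0, 0, 0.015, 0, 0, 0], [0, 0, 0.025, 0, 0, 0], [0, 0, 0.03, 0, 0, 0], [-0.0038, -0.034, 0.005, 0, 0, -3], [-0.0038, -0.035, 0, 0, 0, -3]])

```text
time_s: 17.47
eef_pos: [587.5, -30.7, 172.3]
ee_rot: [0.483, -0.515, 0.517, -0.485]
ft_force: [0.5, 0.0, -0.5]
gripper_width: 50.3
```

move_arm(targets=[[-0.0038, -0.035, 0, 0, 0, -3], [-0.0038, -0.035, 0, 0, 0, -3], [-0.0038, -0.035, 0, 0, 0, -3], [-0.0038, -0.035, 0, 0, 0, -3], [0, 0, 0, 0, 0, 0]], fingers=0.1)

```text
time_s: 17.88
eef_pos: [570.5, -176.6, 169.9]
ee_rot: [0.425, -0.565, 0.566, -0.425]
ft_force: [-0.6, -0.7, 0.7]
gripper_width: 40.8
```

```bash
python3 g.py 10 wrist top
```

```text
17.9833 [ 570.7 -172.2  169.8] [-0.4  0.2  0.5] 41.17491821336292 [-0.39  0.5   1.47  0.    1.17 -0.12]
```

View pics/wrist10.png

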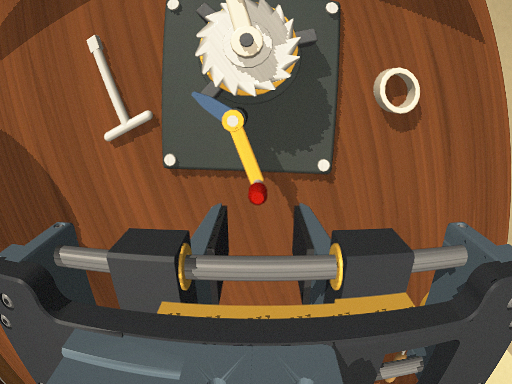

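View pics/top10z.png

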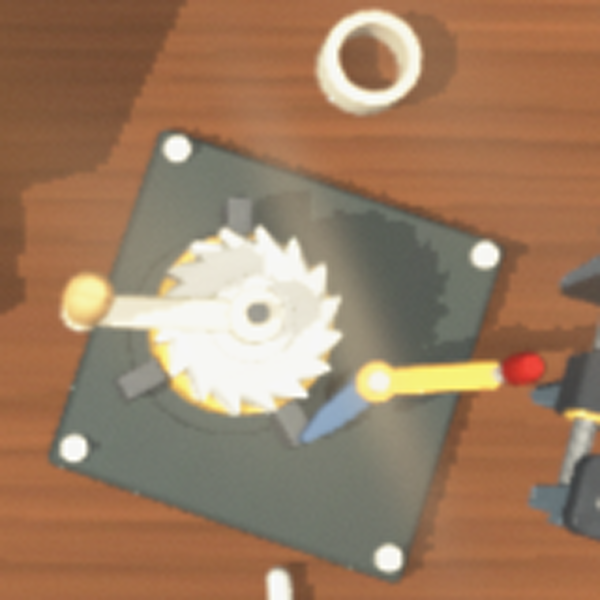

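```bash
python3 - <<'E'
from h import *
z=load("top10")
for h in (112,130):
  x=onplane(z,250+88/3.75,90+298/3.75,h); d=x[:2]-[597.8,-47.7]; print(x.round(1),np.hypot(*d),np.degrees(np.arctan2(d[1],d[0])),np.arctan2(d[1],d[0])+np.radians(38.1))
E
```

```text
[600.1  36.7 112. ] 84.38485380684145 88.42192482426528 2.208224164144177
[597.3  37.9 130. ] 85.62003084125867 90.33189860501939 2.2415594952451006
```

move_arm(targets=[[0, 0, -0.02, 0, 0, 0], [0, 0, -0.02, 0, 0, 0], [0, 0, -0.018, 0, 0, 0], [0, 0, -0.012, 0, 0, 0], [0, 0, -0.005, 0, 0, 0]])

```text
time_s: 18.4
eef_pos: [570.3, -169.4, 93.1]
ee_rot: [-0.428, 0.564, -0.562, 0.427]
ft_force: [-0.6, -0.2, -0.7]
gripper_width: 41.3
```

move_arm(targets=[[-0.0048, 0.0014, 0, 0, 0, 0], [-0.0048, 0.0014, 0, 0, 0, 0], [-0.0048, 0.0014, 0, 0, 0, 0], [-0.0048, 0.0014, 0, 0, 0, 0], [-0.0048, 0.0014, 0, 0, 0, 0]])

```text
time_s: 18.82
eef_pos: [547.9, -164.6, 96.1]
ee_rot: [0.427, -0.562, 0.565, -0.428]
ft_force: [2.0, -4.8, 0.2]
gripper_width: 40.9
```

move_arm(targets=[[-0.0048, 0.0014, 0, 0, 0, 0], [-0.0048, 0.0014, 0, 0, 0, 0], [-0.0048, 0.0014, 0, 0, 0, 0], [-0.0048, 0.0014, 0, 0, 0, 0], [-0.0019, 0.0006, 0, 0, 0, 0]])

```text
time_s: 19.23
eef_pos: [525.9, -157.8, 95.7]
ee_rot: [0.427, -0.563, 0.564, -0.427]
ft_force: [3.0, -1.0, 3.5]
gripper_width: 41.1
```

move_arm(targets=[[-0.0019, 0.0006, 0, 0, 0, 0], [-0.0019, 0.0006, 0, 0, 0, 0], [-0.0019, 0.0006, 0, 0, 0, 0], [-0.0019, 0.0006, 0, 0, 0, 0], [0, 0, 0, 0, 0, 0]])

```text
time_s: 19.65
eef_pos: [518.3, -155.1, 94.9]
ee_rot: [-0.427, 0.564, -0.564, 0.427]
ft_force: [4.6, 0.5, 2.2]
gripper_width: 41.2
```

move_arm(targets=[[-0.001, 0.0003, 0, 0, 0, 0], [-0.001, 0.0003, 0, 0, 0, 0], [-0.001, 0.0003, 0, 0, 0, 0], [0, 0, 0, 0, 0, 0], [0, 0, 0, 0, 0, 0]])

```text
time_s: 20.07
eef_pos: [515.6, -154.2, 94.8]
ee_rot: [-0.427, 0.564, -0.563, 0.427]
ft_force: [4.7, 1.9, 1.5]
gripper_width: 41.0
```

move_arm(targets=[[-0.001, 0.0003, 0, 0, 0, 0], [-0.001, 0.0003, 0, 0, 0, 0], [0, 0, 0, 0, 0, 0], [0, 0, 0, 0, 0, 0], [0, 0, 0, 0, 0, 0]])

```text
time_s: 20.48
eef_pos: [513.9, -153.6, 94.8]
ee_rot: [0.427, -0.564, 0.564, -0.427]
ft_force: [7.2, 2.5, -0.1]
gripper_width: 41.4
```

```bash
python3 g.py 11 wrist
```

```text
20.5333 [ 513.8 -153.6   94.8] [7.3 2.7 1.4] 40.82474850194552 [-0.4   0.52  1.7   0.    0.92 -0.13]
```

View pics/wrist11.png

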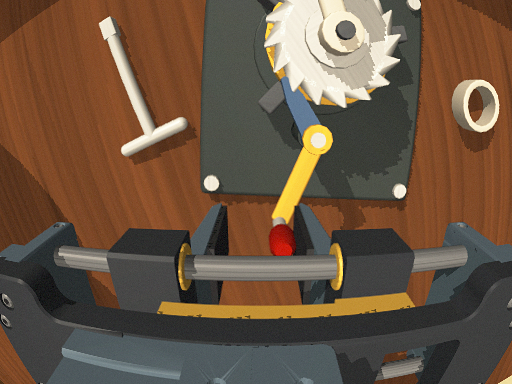

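Pawl is on the wheel again. Push a little more to be sure of the stop.

move_arm(targets=[[-0.001, 0.0003, 0, 0, 0, 0], [-0.001, 0.0003, 0, 0, 0, 0], [0, 0, 0, 0, 0, 0], [0, 0, 0, 0, 0, 0], [0, 0, 0, 0, 0, 0]])

```text
time_s: 20.95
eef_pos: [513.6, -153.6, 94.9]
ee_rot: [0.426, -0.563, 0.565, -0.428]
ft_force: [17.8, 1.5, -9.2]
gripper_width: 41.1
```

move_arm(targets=[[0.005, -0.0015, 0, 0, 0, 0], [0.005, -0.0015, 0, 0, 0, 0], [0.0045, -0.0015, 0, 0, 0, 0], [0, 0, 0.01, 0, 0, 0], [0, 0, 0.025, 0, 0, 0]])

```text
time_s: 21.37
eef_pos: [524.1, -157.1, 128.2]
ee_rot: [-0.428, 0.565, -0.562, 0.426]
ft_force: [-0.3, -0.7, -0.6]
gripper_width: 41.0
```

move_arm(targets=[[0, 0, 0.035, 0, 0, 0], [0, 0, 0.035, 0, 0, 0], [-0.01, -0.03, 0.01, 0, 0, 0], [-0.015, -0.035, 0, 0, 0, 0], [-0.015, -0.035, 0, 0, 0, 0]])

```text
time_s: 21.78
eef_pos: [485.6, -258.6, 211.8]
ee_rot: [0.427, -0.563, 0.564, -0.428]
ft_force: [1.2, -1.3, -0.1]
gripper_width: 41.1
```

move_arm(targets=[[-0.015, -0.035, 0, 0, 0, 0], [-0.015, -0.035, 0, 0, 0, 0], [-0.015, -0.03, 0, 0, 0, 0], [0, 0, 0, 0, 0, 0], [0, 0, 0, 0, 0, 0]])

```text
time_s: 22.2
eef_pos: [439.8, -358.9, 210.3]
ee_rot: [-0.426, 0.564, -0.564, 0.426]
ft_force: [0.1, 0.8, -1.2]
gripper_width: 41.2
```

```bash
python3 g.py 12 scene top
```

```text
22.3 [ 440.8 -357.1  210.2] [ 0.1 -0.2  0.1] 40.994651092899595 [-0.79  0.42  1.49  0.    1.23 -0.51]
```

View pics/scene12z.png

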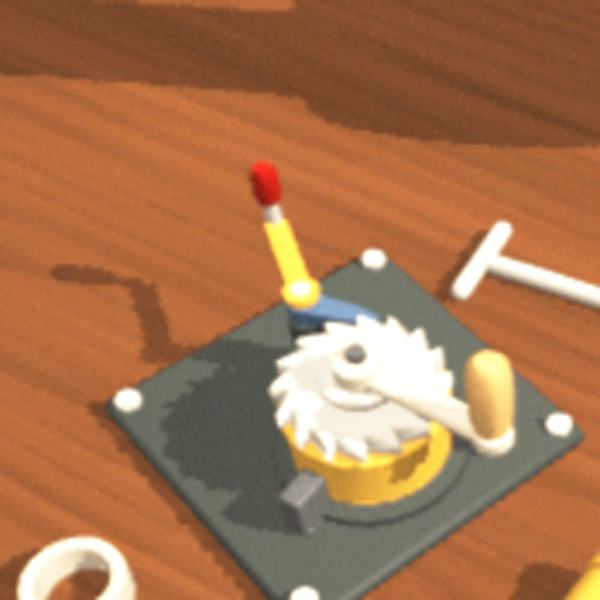

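View pics/top12z.png

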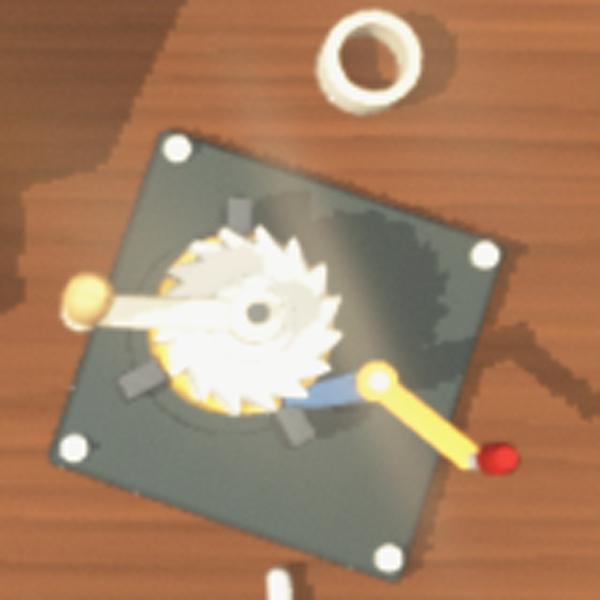

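```bash
python3 - <<'E'
from h import *
t=load("top12");s=load("scene12")
x,e=tri([(t,(250+88/3.75,90+298/3.75)),(s,(85+490/3.43,60+395/3.43))]); d=x[:2]-[597.8,-47.7]; print(x.round(1),e.round(1),np.hypot(*d).round(1),np.arctan2(d[1],d[0])+np.radians(38.1))
k=[c for c in comps(t,(0,180,60),(6,255,255),5) if 370<c[1][0]<395]; k2=[c for c in comps(s,(0,180,60),(6,255,255),5) if c[1][0]<250]; print(k,k2)
a,b=load("top0")["p"],t["p"]; d=np.abs(a.astype(int)-b).sum(2)>60; print([ (n,int(d[v0:v1,u0:u1].sum())) for n,u0,u1,v0,v1 in [("elbow",185,245,105,180),("soundbox",190,232,215,250),("collar",333,365,90,121),("key",262,333,242,278)]])
E
```

```text
[599.7  37.  114. ] 0.3 84.7 2.213313283426235
[(array([378, 208,  10,   9,  73], dtype=int32), array([382.5, 212.2]))] [(array([158, 107,   9,  13,  88], dtype=int32), array([162. , 112.9]))]
[('elbow', 0), ('soundbox', 0), ('collar', 0), ('key', 0)]
```

```bash
python3 -c "
from rig import workorder; print(workorder.hand_in())"
```

```text
the job is handed in; nothing more can be done
None
```

The job is done and handed in, but I pulled harder on the spring than intended: the force at the grip peaked at about 15 N, against the 7–10 N asked.

**What I did**
- **Release:** I pushed the lever right over to its end stop. I then gripped the crank and wound forward about 0.08 rad, and the pictures showed the pawl lifted clear.
- **Letting back:** I kept hold of the crank at about 0.6 rad/s, slower after about 1.6 rad, until it came up solid. First contact was at about 2.2 rad.
- **Finish:** I let go of the crank there and pushed the lever back to its stop.

**The over-pull:** I sent one step too many before reading the force. The reading went from 7.4 N to about 15 N, just under the 16 N where the spring's eye bends. I backed off at once by about 5 mm (to about 4–6 N) before letting go. The force sensor read about zero after release, so the 15 N reading should be about right, but I only saw the force at the end of each step.

**Last checks**
- The crank rests at about 2.21 rad, against the solid.
- The knob is back within 0.2 px of its start position in both pictures, and the pawl lies on the wheel.
- The elbow, soundbox, collar and key show no changed pixels in the top picture.
- The arm is clear of everything, and the clock stood at about 22 s.

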